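# Nest the findings pans and clear the cutting board

## Task

Clear the glove cutter's board: nest the four metal pans in size order, each standing upright and flat on the floor of the next larger one, with the largest wholly on the grey stone slab beside the board. The largest pan must not be lifted or tipped, so slide it across from the board down on to the slab; lower the other pans in rather than dropping them. Leave the pressing block, the brush pot and the jar where they stand.

Things in the scene. Friction and masses are not known exactly. Their poses are not given: they have to be found in the camera images.
- pan_xl: Largest pan, bare metal, 450 g: rim 112 mm across, 50 high, walls 3, tapering to a foot 100 across, inner floor 4 mm up. Origin: centre of underside; z up; +x along its level wooden handle, a bar 14 wide, from 50 to 62 mm up, out to 116 mm from the axis. Starts on the board, the smallest pan loose in it; slides under a few N, e.g. pushed low on a wall from inside or outside.
- pan_l: Second largest pan, bare metal, 150 g: rim 96 mm across, 50 high, walls 3, tapering to a foot 84 across, inner floor 4 mm up. Origin: centre of underside; z up; +x along its level wooden handle, a bar 14 wide, from 50 to 62 mm up, out to 112 mm from the axis. Starts empty on the bench on the robot's side of board and slab, left or right.
- pan_m: Third largest pan, bare metal, 110 g: rim 80 mm across, 50 high, walls 3, tapering to a foot 68 across, inner floor 4 mm up. Origin: centre of underside; z up; +x along its level wooden handle, a bar 14 wide, from 50 to 62 mm up, out to 106 mm from the axis. Starts empty on the bench like the second largest, on the other side.
- pan_s: Smallest pan, bare metal, 80 g: rim 64 mm across, 50 high, walls 3, tapering to a foot 52 across, inner floor 4 mm up. Origin: centre of underside; z up; +x along its level wooden handle, a bar 14 wide, from 50 to 62 mm up, out to 104 mm from the axis. Starts in the largest, handle over its rim. A nested pan's handle clears a larger rim by 4 mm but not its handle: point handles different ways. Play 5 mm all round.
- board: Fixed pale wooden cutting board, 200 mm (x) by 280 mm (y), top 20 mm above the bench. Origin: centre of its underside. One of its 200 mm ends touches the slab; it may be the left or the right one.
- slab: Fixed grey stone slab, 200 mm (x) by 280 mm (y), top 14 mm above the bench, so 6 mm lower than the board; its end touches the board's end, edges in line. Origin: centre of its underside, axes parallel to the board's.
- block: Bystander: loose wooden pressing block 60 x 60 x 45 mm with a 24 mm square knob on top, 71 mm high in all, on the bench midway between the two pans that stand there. Origin: centre of its underside.
- brush_pot: Bystander: loose green pot 66 mm across, 95 mm high, with brushes up to 168 mm high, on the bench beyond the left end of board and slab. Origin: centre of its underside.
- jar: Bystander: loose amber glass jar with a steel lid, 64 mm across, 85 mm high, on the bench beyond the right end of board and slab. Origin: centre of its underside.

How it is judged:
By the outcome, as a careful person would: the job done as asked, in the order asked, and still so for the second after the job is handed in, with the robot touching nothing.
It also fails if it takes over 72 s, if anything falls off the work surface, if the arm or the gripper's body presses on something with over 40 N, if the wrist force passes 120 N, or if a joint passes its speed limit or range.

## Robot

A 6-joint arm with a two-finger parallel gripper is mounted at the origin on the work surface. World frame = base frame: x ahead of the robot, y to its left, z up, the work surface at z = 0. Lengths are in m, angles in rad, forces in N, time in s.
With the tool pointing down it reaches from about 0.35 to 0.925 m from the base axis. Payload 6.4 kg.
Tool frame: the origin (TCP) lies at the centre of the arm's flange, where the gripper is bolted on; the fingertips stand robot.tip_extent ahead of it and the grasp point (between the pads) lies 155 mm ahead of it (robot.tip_extent is the distance from the TCP to the fingertips, in m); z points along the fingers, y is the line along which they close (so a half turn about z gives the same grasp; the last joint's range is limited). The gripper opens to 85 mm and grips with 20 to 120 N. Pads are 22 mm wide; open, the fingers measure 114 mm over their backs; the gripper's body (76 mm by 85 mm) begins 54 mm behind the grasp point. The pads swing forward as they close: fully open they stand 13 mm farther back than shut.
Start: joints at [-1.345, 0.245, 1.558, -0, 1.339, -0.174], TCP at [0.253, -0.599, 0.405] pointing down, gripper open.
Joint ranges: [-3.13, 3.13], [-1.02, 2.26], [0.13, 2.54], [-0.95, 4.09], [0.21, 2.88], [-2.74, 2.74]. Speed limits (rad/s): [2.57, 2.57, 3.14, 3.14, 3.14, 3.14].

## Interface

Orientations are given as a rotation vector (axis times angle).
In Python, from rig import robot gives the robot as it stands.
- The arm moves only by the tool send_rows, never from a script. Its argument "steps" is a list that holds one entry, the list of rows, each a list of 5 numbers: the gripper command: -1 is shut, 1 is fully open, values between are in proportion, then the shift along the world's x, y, z in mm, then the turn about the world's z in degrees. In form: [[[grip, tx, ty, tz, twist], ...]]. A call has 1 to 20 rows; each row is the pose to reach, as a shift and turn from the pose commanded when the call began; what a row does not reach only later rows make up. A row lasts 1/10 s, in which the tool goes at most 50 mm and 8.59 degrees, less where a joint would pass 70% of its speed; a pose out of reach is approached as far as the arm can. A call with a gripper value outside its range is refused whole. The fingers move at their own pace and stop on an object; "force" is the grip in N (left out, the last holds). Time passes only in rows, so rows that repeat a pose let the fingers close. It gives the time, the measured TCP pose, the force, the opening and the grip force at its end, in the units of the state.
- robot.get_state(): the state, without advancing time (a new reading comes with each control period).
- robot.snapshot(name): name is "scene" or "top" or "wrist"; returns (picture, depth): 480x640x3 uint8, red, green, blue; 480x640 float32, m along the optical axis (not along the pixel's ray), 0 where there is no reading.
- robot.calibration(name): a dict with "fx", "fy", "cx", "cy" (pixels), "eye" and "attitude" of the camera in the world; the wrist camera has in their place "mount" (4x4, takes a point from camera to tool coordinates, whose origin is the TCP and whose axes are the flange's). Camera axes: x right, y down, z forward; pixel columns grow to the right and rows downward; lengths in m; the calibration is good to about 2 mm. A picture is of the moment at which its call begins: read the wrist's pose just before it. calibration takes no time and is no camera call.
- robot.sign_off(): hands the job in; it is judged then, once.
The state is a dict: "clock": time; "joint_pos": joint angles; "qd": joint speeds; "tau": joint torques, N m; "eef_pos": TCP position; "ee_rot": TCP orientation; "wrist_force": force on the tool from outside, world axes, zero at the start; "ft_torque": the same for the moment, N m; "gripper_width": finger opening in m; "gripper_force": force on a finger pad.
Only numpy, scipy, OpenCV 4.12 (cv2) and the standard library are available. Lean on these libraries where they do the work, as an engineer would, in place of code of your own. Each camera call takes 0.05 s, during which the arm holds its last target. There are 200 camera calls.

## Working session

There is one attempt and no reset: what is moved stays moved. The work goes in short steps, Python scripts to look and compute and a tool call to move; the robot and the scene stay as the last step left them, time stands still between calls to the robot, and variables do not carry over. Pictures are saved under pics/ and viewed, at most 10 in all, crops included, and the job is handed in when it is done.

Besides the shell and the picture viewer there is one more tool, called after "Request:" by a JSON object that holds its "method" and its "body", one argument or row to a line. send_rows: Moves the arm, as the interface text tells. Its arguments: {"type":"object","properties":{"steps":{"type":"array","items":{"type":"array","items":{"type":"array","items":{"type":"number"}}}},"force":{"type":"number"}},"required":["steps"]}

```bash
ls; mkdir -p pics; cat > h.py <<'E'
import numpy as np, cv2
from rig import robot
def cloud(n):
    s=robot.get_state(); p,d=robot.snapshot(n); c=robot.calibration(n)
    v,u=np.mgrid[:480,:640]
    P=np.stack([(u-c['cx'])/c['fx']*d,(v-c['cy'])/c['fy']*d,d],-1)
    if n=='wrist':
        R=cv2.Rodrigues(np.array(s['ee_rot'],float))[0]; M=np.array(c['mount'])
        P=P@M[:3,:3].T+M[:3,3]; P=P@R.T+np.array(s['eef_pos'])
    else:
        A=np.array(c['attitude'],float)
        if A.shape!=(3,3): A=cv2.Rodrigues(A)[0]
        P=P@A.T+np.array(c['eye'])
    P[d==0]=np.nan
    return p,P
def save(n,p): cv2.imwrite('pics/'+n+'.png',p[...,::-1])
E
python3 - <<'E'
from h import *
p,P=cloud('top'); save('top1',p); np.save('top1.npy',P)
print(robot.calibration('top')); print(robot.calibration('wrist')); print(robot.get_state(), robot.tip_extent)
E
```

```text
pics
{'fx': 436.8191221680799, 'fy': 436.8191221680799, 'cx': 310.28302033615836, 'cy': 235.51007277051752, 'eye': array([0.44302099, 0.00648897, 1.02651507]), 'attitude': array([-2.17407363,  2.19295774, -0.13653516])}
{'fx': 366.2213519101502, 'fy': 366.2213519101502, 'cx': 315.2193318275036, 'cy': 240.8932865852162, 'mount': array([[-5.64776034e-04, -9.44686840e-01, -3.27973254e-01,
         8.45260048e-02],
       [ 9.99999819e-01, -6.01702614e-04,  1.11125199e-05,
         1.45013150e-03],
       [-2.07840216e-04, -3.27973188e-01,  9.44687009e-01,
         3.02737290e-02],
       [ 0.00000000e+00,  0.00000000e+00,  0.00000000e+00,
         1.00000000e+00]])}
{'clock': 0.05, 'joint_pos': array([-1.34508917e+00,  2.45830103e-01,  1.55896081e+00, -2.56722635e-05,
        1.33869952e+00, -1.74083923e-01]), 'qd': array([ 0.00089906,  0.00042911, -0.00153544,  0.00138993,  0.00123293,
        0.00042921]), 'tau': array([-1.14894392e-03, -4.31008708e+01, -3.27424335e+01, -1.71830202e-04,
        2.86514514e-03, -9.80995168e-06]), 'eef_pos': array([ 0.25296218, -0.5985286 ,  0.40359835]), 'ee_rot': array([-3.07717455e+00, -6.23449017e-01,  1.16089312e-04]), 'wrist_force': array([-0.47375847, -0.07481012, -0.4305514 ]), 'ft_torque': array([-0.03241553, -0.00476765, -0.02204414]), 'gripper_force': 0.0, 'gripper_width': 0.08503128523427987} 0.1734
```

View pics/top1.png

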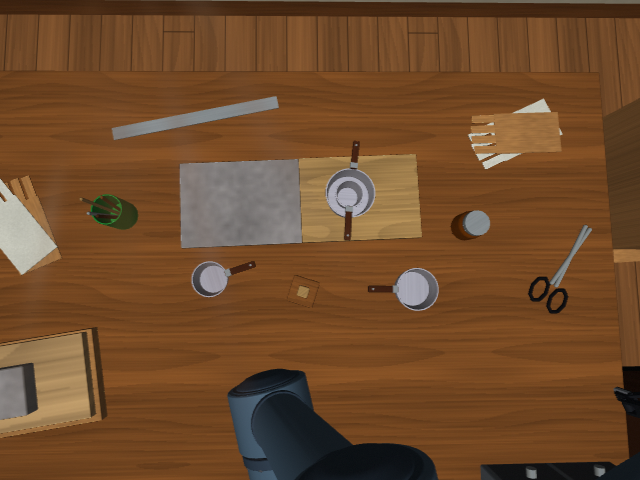

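The slab is on the left (180–300, 160–247) and the board on the right (300–420, 155–240). pan_xl is at (350,192) with its handle pointing away, and pan_s sits inside it with its handle towards the robot. pan_m is at left (210,279), pan_l at right (417,289), and the block is at (303,291). Next I measure the rims, the handles and the seam.

```bash
python3 - <<'E'
from h import *
from scipy.optimize import least_squares
P=np.load('top1.npy'); img=cv2.imread('pics/top1.png')[...,::-1].astype(int)
def sel(u0,u1,v0,v1): return P[v0:v1,u0:u1].reshape(-1,3), img[v0:v1,u0:u1].reshape(-1,3)
def fit(Q,r):
    f=lambda c: np.hypot(Q[:,0]-c[0],Q[:,1]-c[1])-r
    s=least_squares(f,np.nanmean(Q[:,:2],0),loss='soft_l1',f_scale=.002); return s.x,np.sqrt(np.mean(s.fun**2))
for n,b,zr,r in [('l',(360,450,260,320),.05,.0465),('m',(185,262,255,305),.05,.0385),('xl',(320,385,135,245),.07,.0545)]:
    Q,C=sel(*b); red=(C[:,0]-C[:,2]>35); ok=np.isfinite(Q[:,2])
    R=Q[ok&~red&(abs(Q[:,2]-zr)<.004)]; H=Q[ok&red&(Q[:,2]>zr+.003)]
    if n=='xl':
        c0=fit(R,r)[0]; R=R[abs(np.hypot(*(R[:,:2]-c0).T)-r)<.012]
    c,e=fit(R,r); print(n,'centre',c,e,len(R),'rimz',np.median(R[:,2]))
    for nm,m in [('+',H[:,0]>c[0]),('-',H[:,0]<=c[0])]:
        h=H[m]; 
        if len(h)>8:
            d=np.hypot(*(h[:,:2]-c).T); h=h[d>.02]
            print('  handle',nm,len(h),h.mean(0),'ang',np.degrees(np.arctan2(*(h.mean(0)[:2]-c)[::-1])),'reach',np.hypot(*(h[:,:2]-c).T).max())
# small pan floor/rim
Q,C=sel(325,372,175,212); red=(C[:,0]-C[:,2]>35)
g=~red&(np.hypot(*(Q[:,:2]-c).T)<.045)&(abs(Q[:,2]-.074)<.005); print('s',fit(Q[g],.0305),g.sum())
# corners of board/slab
for u,v in [(184,164),(184,243),(297,164),(297,240),(304,160),(304,236),(414,158),(416,234),(180,163),(181,248),(299,243),(303,243),(421,236),(300,162),(303,291),(110,208),(470,222)]: print((u,v),P[v,u].round(4))
E
```

```text
l centre [ 0.4180166  -0.25733801] 0.0011711563135761562 186 rimz 0.049446564512363234
  handle + 86 [ 0.42209166 -0.17380513  0.06209472] ang 87.2071077444561 reach 0.11107083433405078
  handle - 47 [ 0.41522913 -0.17148171  0.06217632] ang 91.85955314191018 reach 0.11134121518391306
m centre [0.44501325 0.20396176] 0.0012003560420035138 155 rimz 0.050413767651977914
  handle + 157 [0.4685758  0.13061913 0.06212745] ang -72.18951485050762 reach 0.10553984007519393
xl centre [ 0.63303358 -0.10904255] 0.0011343662791805818 198 rimz 0.06972222993421473
  handle + 136 [ 0.7224749  -0.12079301  0.08186957] ang -7.484439668973737 reach 0.11563840101977252
  handle - 174 [ 0.55670253 -0.10094396  0.08569953] ang 173.9436765774024 reach 0.10657806515906121
s (array([ 0.62957503, -0.10658311]), np.float64(0.0013163596538908985)) 127
(184, 164) [0.7136 0.2739 0.0148]
(184, 243) [0.5275 0.2707 0.0143]
(297, 164) [0.7131 0.0087 0.0135]
(297, 240) [0.5323 0.0099 0.0165]
(304, 160) [ 0.7209 -0.0079  0.0204]
(304, 236) [ 0.5412 -0.0063  0.0191]
(414, 158) [ 0.7254 -0.2691  0.0191]
(416, 234) [ 0.5437 -0.2671  0.0217]
(180, 163) [0.7159 0.2832 0.0152]
(181, 248) [ 5.170e-01  2.813e-01 -5.000e-04]
(299, 243) [ 0.5266  0.0053 -0.0009]
(303, 243) [ 0.5266 -0.0041 -0.0012]
(421, 236) [ 0.5389 -0.2784  0.0226]
(300, 162) [0.7157 0.0016 0.0216]
(303, 291) [ 0.4162 -0.0025  0.0707]
(110, 208) [0.6096 0.4408 0.0176]
(470, 222) [ 0.5632 -0.3707  0.0834]
```

Request:
{"method": "send_rows", "body": {
  "steps": [
    [[0.0,292,498,-60,-27.4],[0.0,292,498,-60,-27.4],[0.0,292,498,-60,-27.4],[0.0,292,498,-60,-27.4],[0.0,292,498,-60,-27.4],[0.0,292,498,-60,-27.4],[0.0,292,498,-60,-27.4],[0.0,292,498,-60,-27.4],[0.0,292,498,-60,-27.4],[0.0,292,498,-60,-27.4],[0.0,292,498,-60,-27.4],[0.0,292,498,-60,-27.4],[0.0,292,498,-60,-27.4],[0.0,292,498,-60,-27.4],[0.0,292,498,-60,-27.4],[0.0,292,498,-60,-27.4]]
  ],
  "force": 60
}}

```text
clock: 1.65
eef_pos: [0.5446, -0.1018, 0.3447]
ee_rot: [3.139, -0.126, -0.0]
wrist_force: [0.1, -1.0, -0.6]
gripper_width: 0.0427
gripper_force: 0.0
```

```bash
python3 - <<'E'
from h import *
s=robot.get_state(); print(s['eef_pos'],s['ee_rot'],s['gripper_width'],s['joint_pos'])
p,P=cloud('wrist'); save('w1',p); np.save('w1.npy',P)
hsel=(p[...,0].astype(int)-p[...,2]>30)&(P[...,2]>.079)&(P[...,2]<.092)&(P[...,0]<.61)&(abs(P[...,1]+.1)<.06)
Q=P[hsel]; print(len(Q),Q.mean(0),Q.min(0),Q.max(0))
for a in (.53,.545,.56):
    q=Q[abs(Q[:,0]-a)<.004]; print(a,q[:,1].min(),q[:,1].max(),np.median(q[:,2])) if len(q) else 0
E
```

```text
[ 0.54463531 -0.10177913  0.34473035] [ 3.13894978e+00 -1.25909233e-01 -2.29654148e-05] 0.04267760493333097 [-3.89378757e-01  8.47373043e-02  1.85380204e+00 -1.24847965e-04
  1.20302644e+00  1.26164327e+00]
1825 [ 0.55910248 -0.10405523  0.08631174] [ 0.52621545 -0.11222132  0.08327076] [ 0.60068181 -0.09508639  0.08872317]
0.53 -0.10891463335746532 -0.0950863937675991 0.08637559959073698
0.545 -0.1100004602127187 -0.09597224098309831 0.0863668842423676
0.56 -0.11109067924768508 -0.09736002897406423 0.08625776551540443
```

View pics/w1.png

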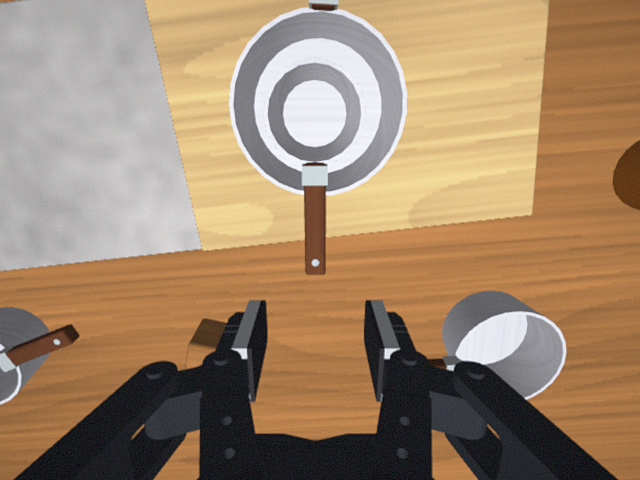

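The wrist view shows S's handle running from (315,165) to (315,272), centred between the fingers. XL's handle is at the top and L is at lower right. Next: grip and lift.

Request:
{"method": "send_rows", "body": {
  "steps": [
    [[0.0,2,-1,-50,0],[0.0,2,-1,-90,0],[0.0,2,-1,-111,0],[0.0,2,-1,-111,0],[-1,2,-1,-111,0],[-1,2,-1,-111,0],[-1,2,-1,-111,0],[-1,2,-1,-111,0],[-1,2,-1,-111,0],[-1,2,-1,-100,0],[-1,2,-1,-75,0],[-1,2,-1,-45,0],[-1,2,-1,-35,0],[-1,2,-50,-35,0],[-1,2,-95,-35,0],[-1,2,-119,-35,0],[-1,2,-119,-40,0],[-1,2,-119,-70,0],[-1,2,-119,-95,0],[-1,2,-119,-105,0]]
  ],
  "force": 60
}}

```text
clock: 3.7
eef_pos: [0.5457, -0.2181, 0.236]
ee_rot: [-3.136, 0.122, 0.009]
wrist_force: [0.0, 1.1, -1.6]
gripper_width: 0.0128
gripper_force: 60.2
```

```bash
python3 - <<'E'
from h import *
s=robot.get_state(); print(s['eef_pos'],s['wrist_force'],s['gripper_width'])
p,P=cloud('wrist'); save('w2',p)
E
```

```text
[ 0.54570261 -0.2180951   0.23602501] [ 0.01978794  1.08503802 -1.64237111] 0.01276094696725603
```

View pics/w2.png

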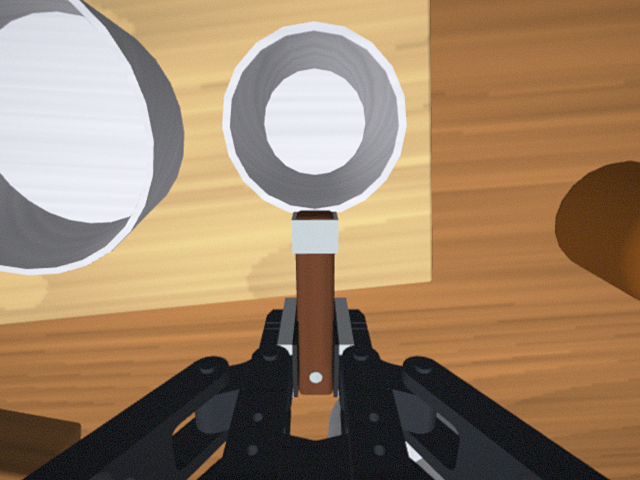

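S is held level above the board with its rim at (315,120) and XL standing free at left. Set it down and release.

Request:
{"method": "send_rows", "body": {
  "steps": [
    [[-1,0,0,-4,0],[-1,0,0,-7,0],[-1,0,0,-9,0],[-1,0,0,-10,0],[-1,0,0,-10,0],[0.0,0,0,-10,0],[0.0,0,0,-10,0],[0.0,0,0,-10,0],[0.0,0,0,-10,0],[0.0,0,0,30,0],[0.0,0,0,75,0],[-1,0,0,110,0],[-1,40,50,110,0],[-1,88,110,110,0],[-1,88,128,110,0],[-1,88,128,110,0],[-1,88,128,110,0]]
  ]
}}

```text
clock: 5.45
eef_pos: [0.6354, -0.0903, 0.3493]
ee_rot: [3.139, -0.119, -0.001]
wrist_force: [-0.7, -0.9, -1.2]
gripper_width: 0.0001
gripper_force: 0.0
```

```bash
python3 - <<'E'
from h import *
s=robot.get_state(); print(s['eef_pos'],s['ee_rot'],s['gripper_width'])
p,P=cloud('top'); np.save('top2.npy',P); save('top2',p)
for n,c0,zr,r in [('xl',(.633,-.109),.07,.0545),('s',(.628,-.224),.07,.0305)]:
    Q=P.reshape(-1,3); d=np.hypot(*(Q[:,:2]-c0).T)
    q=Q[(abs(d-r)<.012)&(abs(Q[:,2]-zr)<.005)]; 
    from scipy.optimize import least_squares
    f=least_squares(lambda c:np.hypot(*(q[:,:2]-c).T)-r,c0,loss='soft_l1',f_scale=.002); print(n,f.x,len(q),np.median(q[:,2]))
E
```

```text
[ 0.63537583 -0.09032789  0.34931784] [ 3.13928330e+00 -1.18900451e-01 -8.43000676e-04] 8.002367419712368e-05
xl [ 0.633 -0.109] 0 nan
s [ 0.62943821 -0.22372533] 75 0.06915800744294254
  return _methods._mean(a, axis=axis, dtype=dtype,
  ret = ret.dtype.type(ret / rcount)
```

View pics/top2.png

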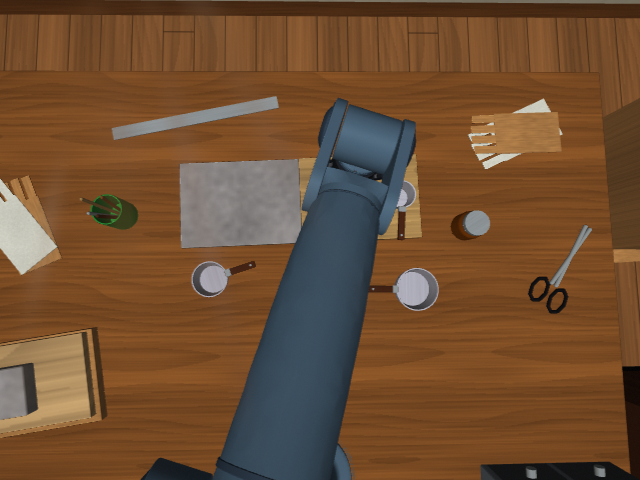

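S stands upright on the board at (403,195). Now lower the closed fingers inside XL and begin pushing on its left wall, low down.

Request:
{"method": "send_rows", "body": {
  "steps": [
    [[-1,-2,0,-50,0],[-1,-2,0,-95,0],[-1,-2,0,-125,0],[-1,-2,0,-143,0],[-1,-2,0,-143,0],[-1,-2,5,-143,0],[-1,-2,10,-143,0],[-1,-2,15,-143,0],[-1,-2,21,-143,0],[-1,-3,28,-143,0],[-1,-3,36,-143,0],[-1,-3,44,-143,0],[-1,-3,52,-143,0],[-1,-4,60,-143,0],[-1,-4,68,-143,0],[-1,-4,68,-143,0]]
  ]
}}

```text
clock: 7.1
eef_pos: [0.6305, -0.0222, 0.206]
ee_rot: [-3.138, 0.122, 0.003]
wrist_force: [0.8, 0.4, -0.2]
gripper_width: 0.0001
gripper_force: 0.0
```

```bash
python3 - <<'E'
from h import *
s=robot.get_state(); print(s['eef_pos'],s['wrist_force'])
p,P=cloud('wrist'); save('w3',p)
E
```

```text
[ 0.6305202  -0.02220409  0.20599833] [ 0.7660556   0.37228294 -0.24521436]
```

View pics/w3.png

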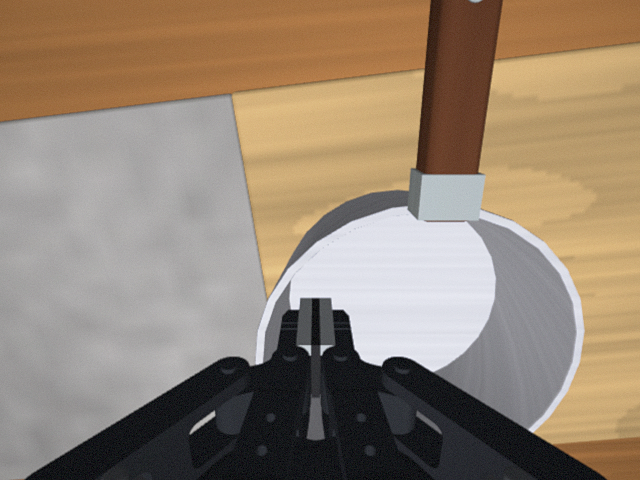

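XL slides with the fingers: its left rim (258,350) is at the seam and the handle still points away. Continue over the edge.

Request:
{"method": "send_rows", "body": {
  "steps": [
    [[-1,0,7,0,0],[-1,0,14,0,0],[-1,-1,21,0,0],[-1,-1,28,0,0],[-1,-1,35,0,0],[-1,-1,42,0,0],[-1,-2,49,0,0],[-1,-2,56,0,0],[-1,-2,63,0,0],[-1,-2,70,0,0],[-1,-2,77,0,0],[-1,-3,84,0,0],[-1,-3,91,0,0],[-1,-3,98,0,0],[-1,-3,105,0,0],[-1,-3,112,0,0],[-1,-4,119,0,0],[-1,-4,126,0,0],[-1,-4,133,0,0],[-1,-4,140,0,0]]
  ]
}}

```text
clock: 9.15
eef_pos: [0.6271, 0.1168, 0.2068]
ee_rot: [3.139, -0.123, 0.0]
wrist_force: [0.0, -2.4, 2.3]
gripper_width: -0.0001
gripper_force: 1.6
```

Request:
{"method": "send_rows", "body": {
  "steps": [
    [[-1,0,8,-2,0],[-1,0,16,-3,0],[-1,-1,24,-3,0],[-1,-1,32,-3,0],[-1,-1,39,-3,0],[-1,-1,44,-3,0],[-1,-1,46,-3,0],[-1,-1,46,-3,0],[-1,-1,30,-3,0],[-1,-1,30,-3,0]]
  ]
}}

```text
clock: 10.15
eef_pos: [0.6259, 0.1445, 0.2033]
ee_rot: [3.139, -0.126, -0.001]
wrist_force: [1.2, 0.2, 0.9]
gripper_width: 0.0002
gripper_force: 0.0
```

```bash
python3 - <<'E'
from h import *
s=robot.get_state(); print(s['eef_pos'],s['wrist_force'])
p,P=cloud('wrist'); save('w4',p)
E
```

```text
[0.62593032 0.14453047 0.2032916 ] [1.17108362 0.15490244 0.89398835]
```

View pics/w4.png

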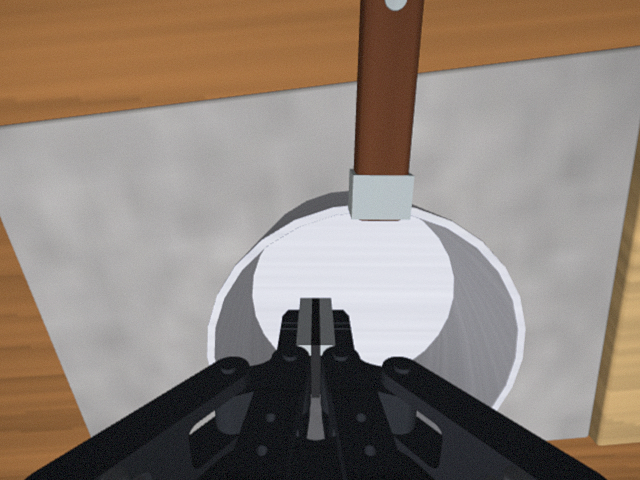

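XL is flat on the slab, clear of all its edges, with the handle pointing away. Go to L.

Request:
{"method": "send_rows", "body": {
  "steps": [
    [[-1,0,0,50,0],[-1,0,0,100,0],[0,-30,-45,110,8],[0,-206,-309,110,93.6],[0,-206,-309,110,93.6],[0,-206,-309,110,93.6],[0,-206,-309,110,93.6],[0,-206,-309,110,93.6],[0,-206,-309,110,93.6],[0,-206,-309,110,93.6],[0,-206,-309,110,93.6],[0,-206,-309,110,93.6],[0,-206,-309,110,93.6],[0,-206,-309,110,93.6],[0,-206,-309,110,93.6],[0,-206,-309,110,93.6]]
  ]
}}

```text
clock: 11.8
eef_pos: [0.4199, -0.1628, 0.3137]
ee_rot: [2.241, 2.201, 0.0]
wrist_force: [-0.5, -0.1, 0.1]
gripper_width: 0.0428
gripper_force: 0.0
```

```bash
cat >> h.py <<'E'
from scipy.optimize import least_squares
def rim(P,c0,zr,r):
    Q=P.reshape(-1,3); Q=Q[np.isfinite(Q[:,2])]
    c=np.array(c0)
    for w in (.02,.008,.006):
        q=Q[(abs(np.hypot(*(Q[:,:2]-c).T)-r)<w)&(abs(Q[:,2]-zr)<.004)]
        c=least_squares(lambda c:np.hypot(*(q[:,:2]-c).T)-r,c,loss='soft_l1',f_scale=.001).x
    return c.round(4),len(q),np.median(q[:,2]).round(4)
def handle(p,P,c,rmin,rmax,z,ang):
    X=P[...,:2]-c; d=np.hypot(X[...,0],X[...,1]); a=np.degrees(np.arctan2(X[...,1],X[...,0]))
    m=(d>rmin)&(d<rmax)&(abs(P[...,2]-z)<.005)&(abs((a-ang+180)%360-180)<25)&(p[...,0].astype(int)-p[...,2]>25)
    q=P[m]; o=q.mean(0); v=np.linalg.svd(q[:,:2]-o[:2],full_matrices=False)[2][0]; v*=np.sign(v@(o[:2]-c))
    return len(q),o.round(4),'dir',np.degrees(np.arctan2(v[1],v[0])).round(1),'max',d[m].max().round(4)
E
python3 - <<'E'
from h import *
s=robot.get_state(); print(s['eef_pos'],s['ee_rot'],s['joint_pos'])
p,P=cloud('top'); save('top3',p)
try:
  r=rim(P,(.626,.128),.064,.0545); print('xl',r,handle(p,P,r[0],.06,.12,.076,-7))
  r=rim(P,(.629,-.224),.07,.0305); print('s',r,handle(p,P,r[0],.04,.11,.082,175))
except Exception as e: print(e)
p,P=cloud('wrist'); save('w5',p)
print('l',handle(p,P,np.array([.418,-.2573]),.05,.115,.062,89))
E
```

```text
[ 0.41989936 -0.16278497  0.31367744] [2.24135586e+00 2.20134345e+00 3.38240861e-04] [-6.22586038e-01 -1.30468135e-01  2.12711189e+00  2.32516508e-04
  1.14490971e+00 -6.04669923e-01]
xl (array([0.6285, 0.1275]), 237, np.float64(0.0641)) (128, array([0.7192, 0.1198, 0.0762]), 'dir', np.float64(-6.8), 'max', np.float64(0.1154))
s (array([ 0.6296, -0.2244]), 122, np.float64(0.0692)) (178, array([ 0.5574, -0.2191,  0.0818]), 'dir', np.float64(175.7), 'max', np.float64(0.1033))
l (1594, array([ 0.4185, -0.1736,  0.0622]), 'dir', np.float64(88.9), 'max', np.float64(0.1098))
```

Request:
{"method": "send_rows", "body": {
  "steps": [
    [[0,-1,0,-50,0],[0,-1,0,-90,0],[0,-1,0,-102,0],[0,-1,0,-102,0],[-1,-1,0,-102,0],[-1,-1,0,-102,0],[-1,-1,0,-102,0],[-1,-1,0,-102,0],[-1,-1,0,-102,0],[-1,-1,0,-92,0],[-1,-1,0,-62,0],[-1,-1,0,-27,0],[-1,-1,0,-7,0],[-1,15,30,-7,0],[-1,35,68,-7,0],[-1,56,106,-7,0],[-1,77,144,-7,0],[-1,98,182,-7,0],[-1,119,220,-7,0],[-1,140,258,-7,0]]
  ],
  "force": 80
}}

```text
clock: 13.9
eef_pos: [0.5602, 0.0971, 0.3069]
ee_rot: [-2.238, -2.204, 0.001]
wrist_force: [0.7, -1.1, -1.5]
gripper_width: 0.0122
gripper_force: 79.4
```

Request:
{"method": "send_rows", "body": {
  "steps": [
    [[-1,20,38,0,0],[-1,40,76,0,0],[-1,60,110,0,0],[-1,69,125,0,0],[-1,70,127,0,0],[-1,70,127,0,0],[-1,70,127,0,0],[-1,70,127,0,0]]
  ]
}}

```text
clock: 14.7
eef_pos: [0.6296, 0.2212, 0.3067]
ee_rot: [-2.24, -2.202, 0.001]
wrist_force: [-0.0, -0.2, -1.6]
gripper_width: 0.0124
gripper_force: 79.4
```

```bash
python3 - <<'E'
from h import *
s=robot.get_state(); print(s['eef_pos'],s['ee_rot'],s['wrist_force'],s['gripper_width'])
p,P=cloud('wrist'); save('w6',p); np.save('w6.npy',P)
z=P[...,2]; print(np.histogram(z[np.isfinite(z)],bins=np.arange(0,.2,.01)))
c=np.array([.629,.127])
for zr in (.144,): print('l',rim(P,c,zr,.0465))
print('xl',rim(P,c,.064,.0545))
Q=P.reshape(-1,3);q=Q[(abs(np.hypot(*(Q[:,:2]-c).T)-.0465)<.006)&(Q[:,2]>.12)&(Q[:,2]<.17)]
A=np.c_[q[:,:2]-c,np.ones(len(q))]; print(len(q),np.linalg.lstsq(A,q[:,2],rcond=None)[0])
E
```

```text
[0.62964039 0.22119538 0.30670119] [-2.23991155e+00 -2.20246014e+00  8.76357786e-04] [-0.04056578 -0.16981859 -1.57584754] 0.012443709546552918
(array([146566,  48174,   2665,   2674,   2551,   1840,   2235,     20,
            0,    156,      0,      2,     39,    236,   1006,   5660,
         1072,   2244,   7250]), array([0.  , 0.01, 0.02, 0.03, 0.04, 0.05, 0.06, 0.07, 0.08, 0.09, 0.1 ,
       0.11, 0.12, 0.13, 0.14, 0.15, 0.16, 0.17, 0.18, 0.19]))
l (array([0.6274, 0.1256]), 80, np.float64(0.1421))
xl (array([0.6284, 0.126 ]), 384, np.float64(0.0642))
739 [-0.00609215  2.48951594  0.03132939]
```

View pics/w6.png

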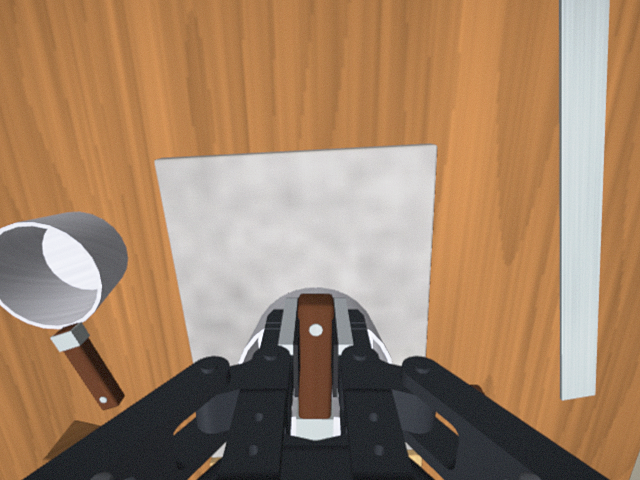

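L's handle is gripped at (315,330), but the pan hides behind the gripper here. Dead reckoning puts it over XL to about 1 mm. I check its tilt and centring from the top camera.

```bash
python3 - <<'E'
from h import *
for n in('top','scene'):
    p,P=cloud(n); save('x_'+n,p)
    c=np.array([.6287,.1267]); Q=P.reshape(-1,3); Q=Q[np.isfinite(Q[:,2])]
    d=np.hypot(*(Q[:,:2]-c).T); q=Q[(d<.06)&(Q[:,1]<.16)&(Q[:,2]>.08)&(Q[:,2]<.165)]
    print(n,len(q),np.histogram(q[:,2],bins=np.arange(.08,.17,.01))[0])
    try:
        fl=q[(np.hypot(*(q[:,:2]-c).T)<.03)&(abs(q[:,2]-.1)<.012)]
        A=np.c_[fl[:,:2]-c,np.ones(len(fl))]; print('floor',len(fl),np.linalg.lstsq(A,fl[:,2],rcond=None)[0])
        print(rim(P,c,.146,.0465))
    except Exception as e: print(e)
E
```

```text
top 1462 [  0 972  91  74  82  92 151   0]
floor 604 [-0.00348994  0.00575335  0.09623479]
(array([0.6278, 0.1266]), 120, np.float64(0.1429))
scene 1381 [  0 219 226 259 261 273 143   0]
floor 27 [ 0.20005251 -0.06391157  0.10233053]
(array([0.629 , 0.1276]), 95, np.float64(0.1432))
```

Request:
{"method": "send_rows", "body": {
  "steps": [
    [[-1,0.5,1,-15,0],[-1,0.5,1,-27,0],[-1,0.5,1,-39,0],[-1,0.5,1,-51,0],[-1,0.5,1,-61,0],[-1,0.5,1,-68,0],[-1,0.5,1,-72,0],[-1,0.5,1,-74,0],[-1,0.5,1,-75,0],[-1,0.5,1,-75,0]]
  ]
}}

```text
clock: 15.85
eef_pos: [0.6307, 0.2233, 0.2323]
ee_rot: [2.238, 2.204, 0.001]
wrist_force: [-0.3, -0.5, 0.3]
gripper_width: 0.0124
gripper_force: 79.6
```

```bash
python3 - <<'E'
from h import *
s=robot.get_state(); print(s['eef_pos'],s['wrist_force'],s['ft_torque'])
p,P=cloud('top'); c=np.array([.6285,.1275]); Q=P.reshape(-1,3)
d=np.hypot(*(Q[:,:2]-c).T); f=Q[(d<.03)&(Q[:,2]<.04)]; A=np.c_[f[:,:2]-c,np.ones(len(f))]; print(len(f),np.linalg.lstsq(A,f[:,2],rcond=None)[0]); print(rim(P,c,.068,.0465))
E
```

```text
[0.63072882 0.22326851 0.23231533] [-0.28985236 -0.45931558  0.25861491] [-0.09470459  0.11275472 -0.06320815]
515 [ 0.00195788 -0.00108682  0.02274112]
(array([0.6291, 0.1292]), 228, np.float64(0.0676))
```

Request:
{"method": "send_rows", "body": {
  "steps": [
    [[0,0,0,0,0],[0,0,0,0,0],[0,0,0,0,0],[0,0,0,0,0],[0,0,0,40,0],[0,0,0,80,4],[0,-30,-20,80,12],[0,-70,-46,80,18.8],[0,-110,-72,80,18.8],[0,-150,-97,80,18.8],[0,-159,-103,80,18.8],[0,-159,-103,80,18.8],[0,-159,-103,80,18.8]]
  ]
}}

```text
clock: 17.2
eef_pos: [0.4725, 0.1204, 0.3126]
ee_rot: [1.848, 2.538, 0.003]
wrist_force: [-0.9, -0.4, -0.2]
gripper_width: 0.0427
gripper_force: 0.0
```

```bash
python3 - <<'E'
from h import *
s=robot.get_state(); print(s['eef_pos'],s['ee_rot'])
p,P=cloud('wrist'); save('w7',p); r=rim(P,(.445,.204),.05,.0385); print('m wrist',r,handle(p,P,r[0],.045,.11,.062,-72))
p,P=cloud('top'); save('top4',p); c=(.6285,.128)
for n,z,rr in (('xl',.064,.0545),('l',.068,.0465)): print(n,rim(P,c,z,rr))
E
```

```text
[0.47249482 0.12040888 0.31262129] [1.84779162 2.53846853 0.00255575]
m wrist (array([0.4445, 0.2025]), 2736, np.float64(0.05)) (1749, array([0.4677, 0.1308, 0.0623]), 'dir', np.float64(-72.5), 'max', np.float64(0.1051))
xl (array([0.6282, 0.1274]), 232, np.float64(0.0643))
l (array([0.629 , 0.1292]), 226, np.float64(0.0678))
```

View pics/w7.png

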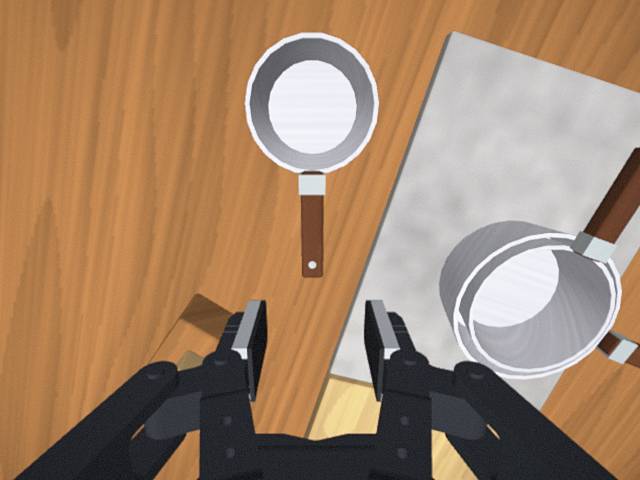

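L sits inside XL (rims at (535,305)), their handles apart. M is at (312,103) with its handle centred between the fingers. Grip it and carry it over.

Request:
{"method": "send_rows", "body": {
  "steps": [
    [[0,-1,0,-50,0],[0,-1,0,-90,0],[0,-1,0,-102,0],[0,-1,0,-102,0],[-1,-1,0,-102,0],[-1,-1,0,-102,0],[-1,-1,0,-102,0],[-1,-1,0,-102,0],[-1,-1,0,-102,0],[-1,-1,0,-92,0],[-1,-1,0,-62,0],[-1,-1,0,-27,0],[-1,-1,0,-2,0],[-1,30,-12,-2,0],[-1,70,-29,-2,0],[-1,110,-45,-2,0],[-1,150,-61,-2,0],[-1,178,-73,-2,0],[-1,183,-75,-2,0],[-1,183,-75,-2,0]]
  ],
  "force": 80
}}

```text
clock: 19.3
eef_pos: [0.6544, 0.045, 0.3092]
ee_rot: [-1.848, -2.538, 0.001]
wrist_force: [-0.7, 0.1, -0.4]
gripper_width: 0.0122
gripper_force: 78.3
```

Request:
{"method": "send_rows", "body": {
  "steps": [
    [[-1,0,0,0,0],[-1,0,0,0,0]]
  ]
}}

```text
clock: 19.5
eef_pos: [0.6534, 0.046, 0.3095]
ee_rot: [-1.847, -2.54, 0.001]
wrist_force: [-0.5, -0.4, -0.6]
gripper_width: 0.0127
gripper_force: 78.3
```

```bash
cat > chk.py <<'E'
from h import *
import sys
c=np.array([.629,.129]); zb=float(sys.argv[1]); r=float(sys.argv[2]); ri=float(sys.argv[3])
s=robot.get_state(); print(s['eef_pos'],s['wrist_force'])
for n in('top','wrist'):
    p,P=cloud(n); Q=P.reshape(-1,3); d=np.hypot(*(Q[:,:2]-c).T)
    try:
        f=Q[(d<ri)&(abs(Q[:,2]-zb-.004)<.01)]; A=np.c_[f[:,:2]-c,np.ones(len(f))]; print(n,'floor',len(f),np.linalg.lstsq(A,f[:,2],rcond=None)[0].round(4))
        print(' pan',rim(P,c,zb+.05,r)); print(' l',rim(P,c,.068,.0465))
    except Exception as e: print(e)
E
python3 chk.py .098 .0385 .022
```

```text
[0.65339587 0.04599575 0.3095072 ] [-0.53255609 -0.39426712 -0.58879798]
top floor 0 [0. 0. 0.]
 pan (array([0.629, 0.129]), 0, np.float64(nan))
 l (array([0.6704, 0.1891]), 4, np.float64(0.0711))
wrist floor 7783 [-0.0022 -0.0037  0.1017]
 pan (array([0.6261, 0.1289]), 6633, np.float64(0.1473))
 l (array([0.629, 0.129]), 0, np.float64(nan))
  return _methods._mean(a, axis=axis, dtype=dtype,
  ret = ret.dtype.type(ret / rcount)
```

Request:
{"method": "send_rows", "body": {
  "steps": [
    [[-1,2,-1,-15,0],[-1,2,-1,-27,0],[-1,2,-1,-39,0],[-1,2,-1,-51,0],[-1,2,-1,-61,0],[-1,2,-1,-68,0],[-1,2,-1,-72,0],[-1,2,-1,-75,0],[-1,2,-1,-76,0],[-1,2,-1,-76,0]]
  ]
}}

```text
clock: 20.6
eef_pos: [0.6567, 0.0443, 0.2343]
ee_rot: [1.848, 2.54, 0.001]
wrist_force: [-0.8, 0.5, -1.0]
gripper_width: 0.0126
gripper_force: 78.5
```

```bash
python3 chk.py .022 .0385 .022 2>/dev/null
```

```text
[0.65673661 0.04426351 0.23427128] [-0.76941662  0.4504802  -1.03839698]
top floor 0 [0. 0. 0.]
 pan (array([0.6271, 0.1364]), 43, np.float64(0.0699))
 l (array([0.6298, 0.129 ]), 70, np.float64(0.0676))
wrist floor 7956 [-0.0015 -0.0019  0.0265]
 pan (array([0.6298, 0.127 ]), 7688, np.float64(0.0719))
 l (array([0.6288, 0.128 ]), 7702, np.float64(0.0678))
```

Request:
{"method": "send_rows", "body": {
  "steps": [
    [[-1,0,0,-1,0],[0,0,0,-1,0],[0,0,0,-1,0],[0,0,0,-1,0],[0,0,0,-1,0],[0,0,0,40,0],[0,0,0,80,0],[0,-111,-262,85,-112.3],[0,-111,-262,85,-112.3],[0,-111,-262,85,-112.3],[0,-111,-262,85,-112.3],[0,-111,-262,85,-112.3],[0,-111,-262,85,-112.3],[0,-111,-262,85,-112.3],[0,-111,-262,85,-112.3],[0,-111,-262,85,-112.3],[0,-111,-262,85,-112.3],[0,-111,-262,85,-112.3],[0,-111,-262,85,-112.3],[0,-111,-262,85,-112.3]]
  ]
}}

```text
clock: 22.7
eef_pos: [0.5455, -0.2177, 0.3187]
ee_rot: [-3.139, 0.114, -0.0]
wrist_force: [0.3, -0.7, -0.8]
gripper_width: 0.0427
gripper_force: 0.0
```

Request:
{"method": "send_rows", "body": {
  "steps": [
    [[0,0,0,0,0],[0,0,0,0,0],[0,0,0,0,0]]
  ]
}}

```text
clock: 23.0
eef_pos: [0.5455, -0.2177, 0.3187]
ee_rot: [-3.14, 0.101, 0.0]
wrist_force: [-0.8, -0.4, 0.1]
gripper_width: 0.0427
gripper_force: 0.0
```

```bash
python3 - <<'E'
from h import *
s=robot.get_state(); print(s['eef_pos'],s['ee_rot'])
p,P=cloud('wrist'); save('w8',p); r=rim(P,(.6296,-.2244),.07,.0305); print('s wrist',r,handle(p,P,r[0],.04,.11,.082,175.7))
p,P=cloud('top'); save('top5',p); c=(.629,.128)
for n,z,rr in (('xl',.064,.0545),('l',.068,.0465),('m',.072,.0385)): print(n,rim(P,c,z,rr))
E
```

```text
[ 0.5455001  -0.21771995  0.31866874] [-3.13992378e+00  1.01436192e-01  3.91958828e-05]
s wrist (array([ 0.6292, -0.2274]), 2266, np.float64(0.07)) (2183, array([ 0.5585, -0.2223,  0.0823]), 'dir', np.float64(175.9), 'max', np.float64(0.1038))
xl (array([0.6282, 0.1272]), 237, np.float64(0.0642))
l (array([0.629 , 0.1293]), 215, np.float64(0.0677))
m (array([0.6301, 0.1282]), 175, np.float64(0.0719))
```

View pics/top5.png

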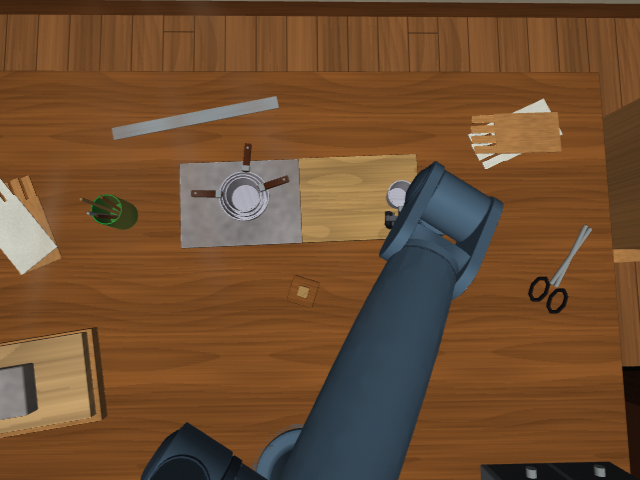

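M is nested in L in XL on the slab at (243,195), with three handles spread out. The bystanders haven't moved. Now fetch S.

Request:
{"method": "send_rows", "body": {
  "steps": [
    [[0,0,-2,-50,0],[0,0,-2,-80,0],[0,0,-2,-89,0],[0,0,-2,-89,0],[-1,0,-2,-89,0],[-1,0,-2,-89,0],[-1,0,-2,-89,0],[-1,0,-2,-89,0],[-1,0,-2,-89,0],[-1,0,-2,-80,0],[-1,0,-2,-50,0],[-1,0,-2,-15,0],[-1,0,-2,-4,0],[-1,0,30,-4,0],[-1,0,70,-4,0],[-1,0,110,-4,0],[-1,0,150,-4,0],[-1,0,190,-4,0],[-1,0,230,-4,0],[-1,0,270,-4,0]]
  ],
  "force": 80
}}

```text
clock: 25.1
eef_pos: [0.5449, 0.0539, 0.3138]
ee_rot: [-3.14, 0.105, 0.002]
wrist_force: [0.9, -0.0, -0.2]
gripper_width: 0.0121
gripper_force: 78.1
```

Request:
{"method": "send_rows", "body": {
  "steps": [
    [[-1,0,40,0,0],[-1,0,70,0,0],[-1,0,80,0,0],[-1,0,81,0,0],[-1,0,81,0,0],[-1,0,81,0,0],[-1,0,81,0,0]]
  ]
}}

```text
clock: 25.8
eef_pos: [0.5457, 0.1321, 0.3146]
ee_rot: [3.14, -0.107, -0.0]
wrist_force: [-0.2, 0.6, -0.5]
gripper_width: 0.0124
gripper_force: 78.1
```

```bash
python3 chk.py .104 .0305 .018 2>/dev/null
```

```text
[0.54567652 0.13210167 0.31463452] [-0.2012078   0.58876945 -0.48644944]
top floor 0 [0. 0. 0.]
 pan (array([0.6278, 0.1275]), 55, np.float64(0.1522))
 l (array([0.6292, 0.1296]), 58, np.float64(0.0679))
wrist floor 5039 [-0.0101  0.0003  0.1064]
 pan (array([0.6278, 0.1253]), 5734, np.float64(0.1522))
 l (array([0.637 , 0.1262]), 1023, np.float64(0.0647))
```

Request:
{"method": "send_rows", "body": {
  "steps": [
    [[-1,1.5,1,-15,0],[-1,1.5,1,-27,0],[-1,1.5,1,-39,0],[-1,1.5,1,-51,0],[-1,1.5,1,-61,0],[-1,1.5,1,-68,0],[-1,1.5,1,-72,0],[-1,1.5,1,-75,0],[-1,1.5,1,-76,0],[-1,1.5,1,-76,0]]
  ]
}}

```text
clock: 26.9
eef_pos: [0.5472, 0.1343, 0.239]
ee_rot: [-3.14, 0.105, -0.001]
wrist_force: [0.3, 0.2, -1.3]
gripper_width: 0.0124
gripper_force: 78.2
```

```bash
python3 chk.py .026 .0305 .018 2>/dev/null
```

```text
[0.54718024 0.1342803  0.23900004] [ 0.26638334  0.24925181 -1.33752261]
top floor 0 [0. 0. 0.]
 pan (array([0.6289, 0.13  ]), 78, np.float64(0.0758))
 l (array([0.6281, 0.1292]), 125, np.float64(0.0682))
wrist floor 5001 [-0.0038  0.001   0.0309]
 pan (array([0.6295, 0.1278]), 7539, np.float64(0.0763))
 l (array([0.6225, 0.129 ]), 9875, np.float64(0.0679))
```

Request:
{"method": "send_rows", "body": {
  "steps": [
    [[-1,0,0,-1,0],[-1,0,0,-2,0],[-1,0,0,-2,0],[-1,0,0,-2,0]]
  ]
}}

```text
clock: 27.4
eef_pos: [0.5474, 0.1343, 0.2379]
ee_rot: [-3.14, 0.104, -0.001]
wrist_force: [-3.5, -0.1, 6.1]
gripper_width: 0.0122
gripper_force: 79.1
```

```bash
python3 chk.py .026 .0305 .018 2>/dev/null
```

```text
[0.54735495 0.13434539 0.23788749] [-3.46036453 -0.11898064  6.10327285]
top floor 0 [0. 0. 0.]
 pan (array([0.6294, 0.1298]), 73, np.float64(0.0756))
 l (array([0.6279, 0.1293]), 134, np.float64(0.068))
wrist floor 5048 [ 0.0038 -0.0015  0.0305]
 pan (array([0.6297, 0.1278]), 7550, np.float64(0.076))
 l (array([0.6222, 0.1291]), 10031, np.float64(0.0679))
```

Contact with 6 N up and the rim at 76 mm, as expected. Ease back 1 mm, release and retreat.

Request:
{"method": "send_rows", "body": {
  "steps": [
    [[-1,0,0,1,0],[-1,0,0,1,0],[0,0,0,1,0],[0,0,0,1,0],[0,0,0,1,0],[0,0,0,1,0],[0,0,0,35,0],[0,0,0,75,0],[0,0,0,120,0],[0,-40,-25,140,0],[0,-80,-70,140,0],[0,-100,-115,140,0],[0,-130,-250,140,0],[0,-130,-250,140,0],[0,-130,-250,140,0],[0,-130,-250,140,0],[0,-130,-250,140,0]]
  ]
}}

```text
clock: 29.2
eef_pos: [0.4167, -0.1167, 0.3767]
ee_rot: [-3.139, 0.109, -0.0]
wrist_force: [0.8, 0.2, -0.6]
gripper_width: 0.0428
gripper_force: 0.0
```

```bash
python3 - <<'E'
from h import *
print(robot.get_state()['eef_pos'])
p,P=cloud('top'); c=np.array((.629,.128))
for n,z,r in (('xl',.064,.0545),('l',.068,.0465),('m',.072,.0385),('s',.076,.0305)):
    k=rim(P,c,z,r); Q=P.reshape(-1,3); q=Q[(abs(np.hypot(*(Q[:,:2]-k[0]).T)-r)<.004)&(abs(Q[:,2]-z)<.004)]
    A=np.c_[q[:,:2]-c,np.ones(len(q))]; print(n,k,np.linalg.lstsq(A,q[:,2],rcond=None)[0].round(3))
for u,v in[(303,291),(110,208),(470,222)]: print(P[v,u].round(3))
cv2.imwrite('pics/fin.png',cv2.resize(p[100:330,60:500,::-1],None,fx=1.8,fy=1.8))
E
```

```text
[ 0.41667156 -0.11667047  0.37668354]
xl (array([0.6282, 0.1274]), 218, np.float64(0.0642)) [-0.007 -0.004  0.064]
l (array([0.6283, 0.1292]), 215, np.float64(0.068)) [-0.008 -0.002  0.068]
m (array([0.63  , 0.1282]), 174, np.float64(0.0714)) [-0.007 -0.001  0.072]
s (array([0.6297, 0.1299]), 143, np.float64(0.0758)) [ 0.002 -0.002  0.076]
[ 0.416 -0.002  0.073]
[0.61  0.441 0.017]
[ 0.563 -0.37   0.085]
```

View pics/fin.png

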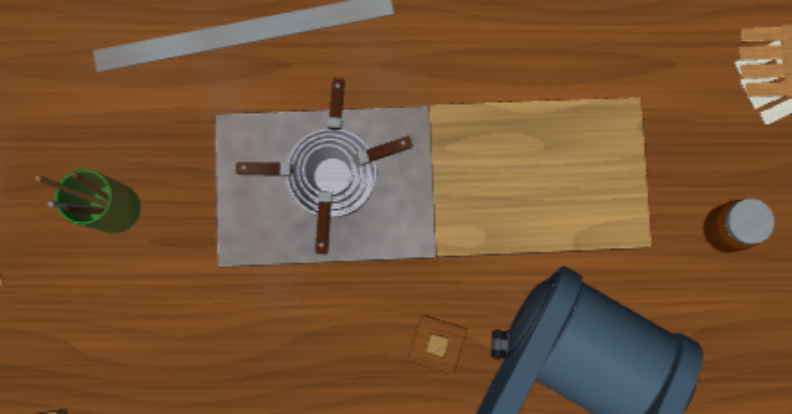

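All four pans are nested level on the slab at (331,172) in the crop, the board is clear, and the pot, jar and block are where they started.

```bash
python3 -c "
from rig import robot
print(robot.sign_off())"
```

```text
the job is handed in; nothing more can be done
None
```

The four pans are nested in size order, level on the slab, with the largest slid across; the board is clear, the pressing block, brush pot and jar haven't moved, and I handed the job in at about 29 s.

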